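Open up the dough sheeter for brushing out

ROBOT

A 7-joint arm with a two-finger parallel gripper is mounted at the origin on a cart in front of the work surface, level with it; the furniture and walls round the work are solid. World frame = base frame: x ahead of the robot, y to its left, z up, the work surface at z = 0. Lengths are in m, angles in rad, forces in N, time in s.
With the tool pointing down it reaches from about 0.35 to 0.9 m from the base axis. Payload 8.1 kg.
Tool frame: the origin (TCP) lies midway between the tips of the shut fingers; the grasp point (between the pads) lies 19 mm behind it; x points along the fingers, z is the direction in which the jaws open and shut, and the axes are right-handed (so a half turn about x gives the same grasp; the last joint's range is limited). The gripper opens to 92 mm and grips with 3 to 60 N. Pads are 19 mm wide; open, the fingers measure 130 mm over their backs; the gripper's body (75 mm by 190 mm) begins 47 mm behind the grasp point.
Start: joints at [1.143, 0.434, 0.025, 1.573, -0.012, 1.134, -0.075], TCP at [0.199, -0.592, 0.227] pointing down, gripper open.
Joint ranges: [-2.62, 2.62], [-0.44, 2.09], [-1.27, 1.32], [0.08, 2.57], [-1.32, 4.46], [0.12, 2], [-2.74, 2.74]. Speed limits (rad/s): [2.22, 2.22, 3.01, 3.01, 3.14, 3.14, 3.14].

INTERFACE

Orientations are given as a rotation vector (axis times angle).
In Python, from cell import arm, optics, finder gives the robot as it stands.
- The arm moves only by the tool send_rows, never from a script. Its argument "rows" is a list that holds one entry, the list of rows, each a list of 7 numbers: the shift along the tool's x, y, z in mm, then the turn, a rotation vector about the tool's x, y, z in degrees, then the opening in per cent of the stroke, from 0 (shut) to 100 (fully open). A call has exactly 8 rows; each row is the pose to reach, as a shift and turn from the pose commanded when the call began, along the tool's axes at that moment; what a row does not reach only later rows make up. A row lasts 1/10 s, in which the tool goes at most 50 mm and 8.59 degrees, less where a joint would pass 70% of its speed; a pose out of reach is approached as far as the arm can. A call with a gripper value outside its range is refused whole. The fingers move at their own pace and stop on an object; "grip_force" is the grip in N (left out, the last holds). Time passes only in rows, so rows that repeat a pose let the fingers close, or fill a call up. It gives the time, the measured TCP pose, the force and the opening at its end, in the units of the state.
- arm.observe(): the state, without advancing time (a new reading comes with each control period).
- optics.get_image(name): name is "scene" or "top" or "wrist"; returns (picture, depth): 480x640x3 uint8, red, green, blue; 480x640 float32, m along the optical axis (not along the pixel's ray), 0 where there is no reading.
- optics.get_calibration(name): a dict with "camera_matrix" (3x3 intrinsics, pixels), "position" and "orientation" of the camera in the world; the wrist camera has in their place "T_tool_cam" (4x4, takes a point from camera to tool coordinates, whose origin is the TCP and whose axes are the tool frame's). Camera axes: x right, y up, looking along -z (the intrinsics and any distortion apply to the point x, -y, -z); pixel columns grow to the right and rows downward; lengths in m; the calibration is good to about 2 mm. A picture is of the moment at which its call begins: read the wrist's pose just before it. get_calibration takes no time and is no camera call.
- arm.sign_off(): hands the job in, once; it reports no verdict.
Trained networks look in the newest picture that a camera, given by its name, has taken for a name from the list of things; names that differ only in an ending like _2 or _b are one class to them, and where a whole thing is asked for, a point or a joint stands for the part that bears it (a point fixed in the world has none). Each returns a list of dicts, best first, with "confidence" (0 to 1); they miss things now and then, are a little off and sometimes report something else, mostly with a low value. They report only what shows in the picture. A call takes as long as a camera call.
- finder.search_frame(camera, thing): "bbox" ([left, top, width, height] in pixels, round what is visible of it).
- finder.regions_of(camera, thing): "region" (480x640 bool, what is visible of it) and "bbox" ([left, top, width, height] in pixels, round what is visible of it).
- finder.place_of(camera, thing): "xy" ([column, row] in pixels: a listed point, or the origin of a listed thing).
The state is a dict: "clock": time; "joints": joint angles; "dq": joint speeds; "joint_efforts": joint torques, N m; "position": TCP position; "ee_rot": TCP orientation; "force": force on the tool from outside, world axes, zero at the start; "ft_torque": the same for the moment, N m; "width": opening from 0.0 (shut) to 1.0 (fully open).
Only numpy, scipy, OpenCV 4.12 (cv2) and the standard library are available. Lean on these libraries where they do the work, as an engineer would, in place of code of your own. Each camera call takes 0.05 s, during which the arm holds its last target.

TASK

A colleague is about to brush the flour out of the dough sheeter's rollers. With the guard still down, turn the roller-gap dial to 7 so that the rollers stand apart, and let go of it; then raise the clear finger guard (it has a black bar to hold it by) to 60 degrees, so that it still stands between the rollers and her face, and keep holding it there: it drops shut by itself, so the program finishes while the gripper holds it. Raise it smoothly, never letting it fly up or drop, and leave the brush, scraper and flour shaker where they are.

Things in the scene. Friction and masses are not known exactly. Their poses are not given: they have to be found in the camera images.
- sheeter: white countertop dough sheeter, 205 x 338 x 145 mm, fixed; origin on the counter under the nip of its two steel rollers; x axis to its back (away from the robot at yaw 0), y left, z up. White cheek on the right (y -0.135 to -0.09), white gear housing on the left (y 0.09 to 0.20), both 125 mm high, 200 mm deep; a low steel chute comes out in front to x -0.142
- dial_grip (a point): centre, half-way up, of the roller-gap dial: grey round sleeve 43 mm across, 35 mm high, axis vertical, on the gear housing's top. It stands on a black plate 96 mm across with white numbers; its foot (flange 47 mm across, 5 mm high) is 128 mm above the counter, its top 163 mm, this point 147 mm. A white line on its top and side points at the number set. The guard's edge is 58 mm from its axis
- gap_dial (a joint): angle of the dial, rad, growing clockwise seen from above; number n is at n x 0.5236, so 7 is at 3.665; stops at 0 and 9 (4.712). From above, 0 lies 135 degrees anticlockwise from the sheeter's +x and the numbers follow clockwise, 30 degrees each. A ball detent clicks it into each number (about 0.05 N m to leave one). Starts between 3 and 5. Each number moves the front roller 1 mm out
- guard_bar (a point): centre of the black bar of the guard's handle: round, 14 mm thick, 100 mm long, along the sheeter's y, between two 8 mm steel rods 60 mm either side that run back to the guard. Guard shut: 142 mm above the counter, 41 mm in front of the guard's edge, 200 mm in front of the hinge line and 10 mm above it, free all round. At 60 degrees: 91 mm in front of the hinge line, 310 mm above the counter
- guard_hinge (a point): middle of the guard's hinge line, at the back of the sheeter, 132 mm above the counter; the hinge axis is the sheeter's y axis
- guard (a joint): opening angle of the clear guard over the rollers (172 x 160 mm, steel frame), rad: 0 shut (level), growing as its front edge and bar rise and go back; 60 degrees is 1.047; stop at 1.45. Its weight (0.32 to 0.48 kg) and a weak spring pull it shut from any angle; 2 to 3.5 N at the bar hold it. The bar may turn between the fingers as the guard rises
- brush: pastry brush with a wooden handle, 39 x 230 x 12 mm, lying to the right of the sheeter; origin in the middle of its underside; leave it alone
- scraper: dough scraper, steel blade and wooden grip, 112 x 124 x 24 mm, lying to the front left of the sheeter; origin in the middle of its underside; leave it alone
- flour: grey flour shaker, 67 mm across, 120 mm high, standing to the left of the sheeter; origin in the middle of its underside; leave it alone

How it is judged:
By the outcome, as a careful person would: the job done as asked, in the order asked, and still so for the second after the job is handed in, while the arm keeps its last pose, push and grip.
It also fails if it takes over 64 s, if anything falls off the work surface, if the arm or the gripper's body presses on something with over 40 N, if the wrist force passes 120 N, or if a joint passes its speed limit or range.

## Working session

There is one attempt and no reset: what is moved stays moved. The work goes in short steps, Python scripts to look and compute and a tool call to move; the robot and the scene stay as the last step left them, time stands still between calls to the robot, and variables do not carry over. Pictures are saved under pics/ and viewed, and the job is handed in when it is done.

Besides the shell and the picture viewer there is one more tool, called after "Call:" as name(argument=value, ...), one argument or row to a line, values as JSON. send_rows: Moves the arm, as the interface text tells. Its arguments: {"type":"object","properties":{"rows":{"type":"array"},"grip_force":{"type":"number"}},"required":["rows"]}

```bash
ls; mkdir -p pics; cat > h.py <<'E'
import numpy as np, cv2
from scipy.spatial.transform import Rotation as R
from cell import arm, optics, finder
def cam(name):
    c=optics.get_calibration(name); K=np.array(c["camera_matrix"])
    if "T_tool_cam" in c:
        s=arm.observe(); T=np.eye(4); T[:3,:3]=R.from_rotvec(s["ee_rot"]).as_matrix(); T[:3,3]=s["position"]
        T=T@np.array(c["T_tool_cam"])
    else:
        T=np.eye(4); o=np.array(c["orientation"])
        T[:3,:3]=o if o.shape==(3,3) else R.from_rotvec(o).as_matrix(); T[:3,3]=c["position"]
    return K,T,c
def ray(K,T,u,v):
    d=np.array([(u-K[0,2])/K[0,0],-(v-K[1,2])/K[1,1],-1.0]); return T[:3,3],T[:3,:3]@d
def at_z(K,T,u,v,z):
    o,d=ray(K,T,u,v); return o+d*(z-o[2])/d[2]
def at_d(K,T,u,v,dep):
    o,d=ray(K,T,u,v); return o+d*dep
def proj(K,T,p):
    q=T[:3,:3].T@(np.array(p)-T[:3,3]); return K[0,0]*q[0]/-q[2]+K[0,2], K[1,1]*(-q[1])/-q[2]+K[1,2]
def save(n,img): cv2.imwrite("pics/"+n,cv2.cvtColor(img,cv2.COLOR_RGB2BGR))
E
python3 - <<'E'
from h import *
print(arm.observe())
for n in ["scene","top"]:
    im,d=optics.get_image(n); save(n+"1.png",im); K,T,c=cam(n); print(n,c)
    for t in ["dial_grip","guard_bar","guard_hinge","sheeter"]:
        for r in finder.place_of(n,t)[:2]:
            u,v=r["xy"]; dd=d[int(v),int(u)]
            print(t,r, dd, at_d(K,T,u,v,dd).round(3))
print(optics.get_calibration("wrist"))
E
```

```text
pics
{'clock': 0.0, 'joints': array([ 1.143414  ,  0.4352127 ,  0.02498942,  1.57410151, -0.01160856,
        1.13398504, -0.07509981]), 'dq': array([ 0.00099318,  0.00035688,  0.0007992 ,  0.00089154,  0.00024475,
       -0.0003631 , -0.00042063]), 'joint_efforts': array([-2.12262421e-03, -6.67849088e+01,  9.83957872e-01, -3.14474595e+01,
       -6.05642796e-02,  4.26695624e-02,  1.98913872e-04]), 'position': array([ 0.19921575, -0.59186254,  0.22594984]), 'ee_rot': array([ 0.96761681,  1.34687075, -0.96630282]), 'force': array([-0.92721809, -0.91574992, -0.68936696]), 'ft_torque': array([ 0.05632859, -0.06191483, -0.01985649]), 'width': 1.0008013470111685}
scene {'camera_matrix': array([[534.45048517,   0.        , 309.63055871],
       [  0.        , 534.45048517, 239.29367834],
       [  0.        ,   0.        ,   1.        ]]), 'position': array([-0.3338738 ,  0.50097384,  0.88511154]), 'orientation': array([ 0.54792988, -0.91337156, -1.94121815])}
dial_grip {'xy': [212.8, 231.7], 'confidence': 0.76} 1.1751616 [0.578 0.232 0.162]
dial_grip {'xy': [290.9, 242.4], 'confidence': 0
[... 659 characters left out ...]
.142]
guard_hinge {'xy': [303.8, 169.0], 'confidence': 0.86} 1.5304482 [0.663 0.068 0.142]
sheeter {'xy': [302.2, 202.3], 'confidence': 0.61} 1.5203143 [0.577 0.073 0.14 ]
{'camera_matrix': array([[424.93961086,   0.        , 324.45741411],
       [  0.        , 424.93961086, 251.38010637],
       [  0.        ,   0.        ,   1.        ]]), 'T_tool_cam': array([[-2.49406249e-04,  2.77657410e-01, -9.60680124e-01,
        -1.57264937e-01],
       [-4.33586850e-05,  9.60680150e-01,  2.77657429e-01,
         7.41066805e-02],
       [ 9.99999968e-01,  1.10903325e-04, -2.27560772e-04,
        -1.19035139e-04],
       [ 0.00000000e+00,  0.00000000e+00,  0.00000000e+00,
         1.00000000e+00]])}
```

View pics/top1.png

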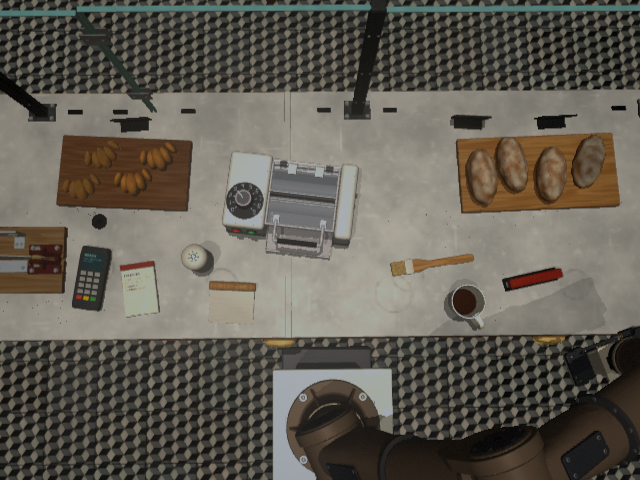

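View pics/scene1.png

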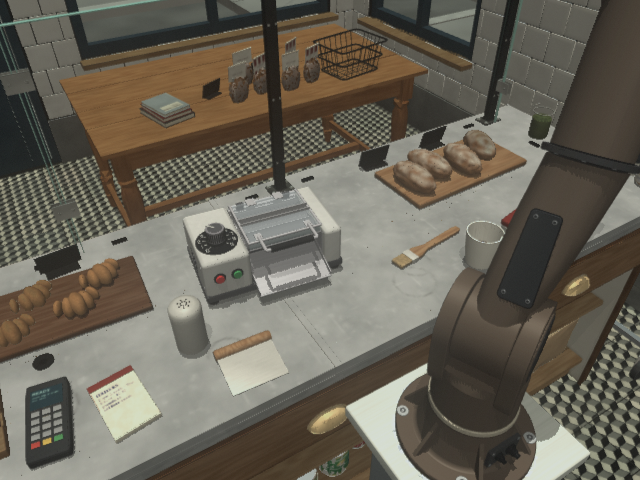

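```bash
python3 - <<'E'
from h import *
a=cv2.imread("pics/top1.png")[135:275,205:375]; cv2.imwrite("pics/topz.png",cv2.resize(a,None,fx=4.5,fy=4.2,interpolation=cv2.INTER_CUBIC)[:600,:800])
a=cv2.imread("pics/scene1.png")[170:310,170:350]; cv2.imwrite("pics/scenez.png",cv2.resize(a,None,fx=4.2,fy=4.2,interpolation=cv2.INTER_CUBIC)[:600,:800])
s=arm.observe(); print(R.from_rotvec(s["ee_rot"]).as_matrix().round(3))
E
```

```text
[[-0.     0.948  0.319]
 [ 0.     0.319 -0.948]
 [-1.    -0.    -0.   ]]
```

View pics/topz.png

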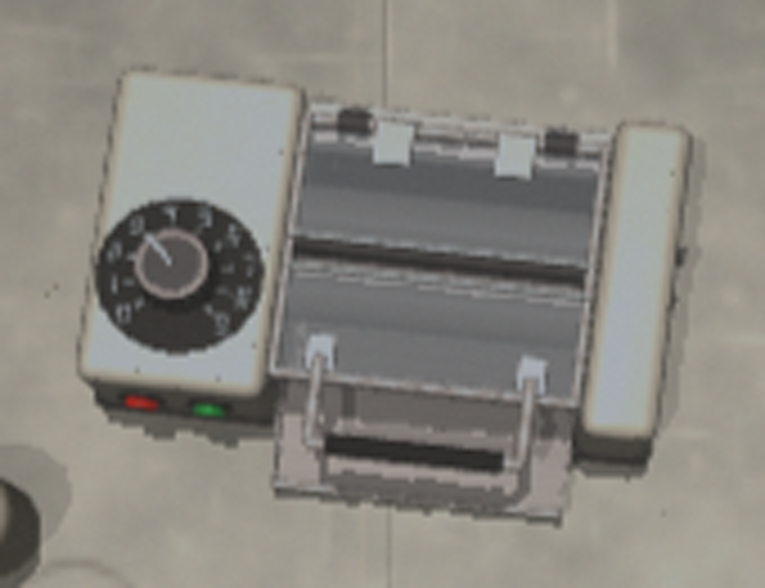

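View pics/scenez.png

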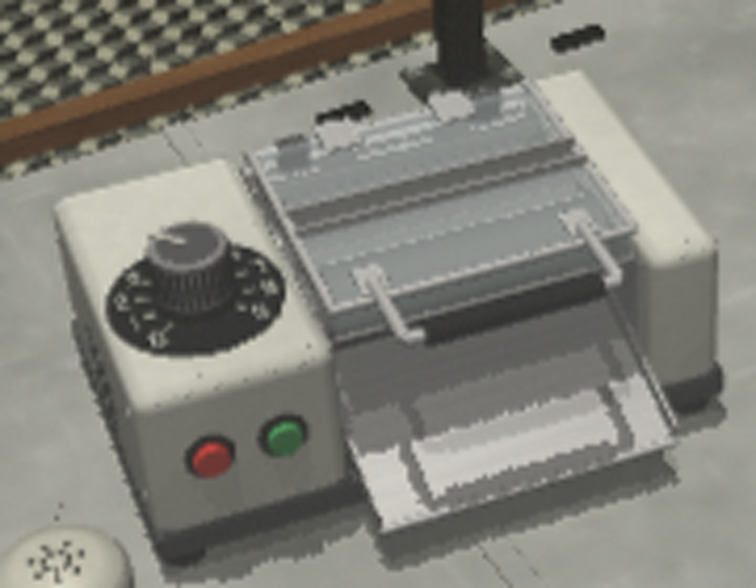

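```bash
cat >> h.py <<'E'
def toolR(phi,tilt=0.):
    "pointing down, jaw z at world angle phi (deg)"
    p=np.radians(phi); z=np.array([np.cos(p),np.sin(p),0]); x=np.array([0,0,-1.]); y=np.cross(z,x)
    return np.c_[x,y,z]
def delta(pos,Rt):
    s=arm.observe(); R0=R.from_rotvec(s["ee_rot"]).as_matrix()
    d=R0.T@(np.array(pos)-s["position"])*1000; r=np.degrees(R.from_matrix(R0.T@Rt).as_rotvec())
    print("shift mm",d.round(1),"turn deg",r.round(2), "n rows",np.linalg.norm(d)/50,np.linalg.norm(r)/8.59); return d,r
E
python3 - <<'E'
from h import *
im=cv2.imread("pics/top1.png")
_,d=optics.get_image("top"); K,T,c=cam("top")
for u,v in [(357,108),(360,80),(365,60),(370,40),(376,10),(200,10),(110,60),(196,258),(232,286),(465,300)]:
    print(u,v,d[v,u],at_d(K,T,u,v,d[v,u]).round(3))
delta([0.583,0.218,0.30],toolR(60))
E
```

```text
357 108 1.6421194 [ 0.855 -0.078  0.056]
360 80 1.4537107 [ 0.857 -0.072  0.247]
365 60 1.3397313 [ 0.857 -0.074  0.362]
370 40 1.2396784 [ 0.855 -0.076  0.462]
376 10 1.1218386 [ 0.857 -0.077  0.582]
200 10 1.1269459 [0.863 0.255 0.574]
110 60 1.3419627 [0.864 0.498 0.355]
196 258 1.5232372 [0.439 0.345 0.116]
232 286 1.6020145 [0.372 0.264 0.028]
465 300 1.5906311 [ 0.328 -0.357  0.04 ]
shift mm [ -73.3  622.1 -645.6] turn deg [-1.314e+02 -0.000e+00  1.000e-02] n rows 17.99126752005169 15.296343880394213
```

Call:
send_rows(
  rows=[
    [[-10,31,-32,-7,0,0,100],[-20,62,-64,-14,0,0,100],[-30,93,-96,-21,0,0,100],[-40,124,-128,-28,0,0,100],[-50,155,-160,-35,0,0,100],[-60,186,-192,-42,0,0,100],[-70,217,-224,-49,0,0,80],[-73,248,-256,-56,0,0,70]],
  ],
)

```text
clock: 1.35
position: [0.3537, -0.2691, 0.301]
ee_rot: [0.206, 1.559, -0.208]
force: [0.3, -0.4, -0.3]
width: 0.877
```

```bash
python3 - <<'E'
from h import *
print(arm.observe()["position"],arm.observe()["joints"])
delta([0.583,0.218,0.30],toolR(60))
E
```

```text
[ 0.3536723  -0.26914361  0.30103789] [ 0.83470416  0.09887606 -0.33123378  1.84830969  0.0351401   1.19762077
  0.22840962]
shift mm [  0.6 530.1  94.4] turn deg [-7.512e+01  6.000e-02  1.400e-01] n rows 10.768494090976866 8.744597150079528
```

Call:
send_rows(
  rows=[
    [[0,44,8,-6,0,0,70],[0,88,16,-12,0,0,70],[0,132,24,-18,0,0,70],[0,176,32,-24,0,0,70],[0,220,40,-30,0,0,70],[0,264,48,-37,0,0,70],[0,308,56,-43,0,0,70],[0,352,64,-50,0,0,70]],
  ],
)

```text
clock: 2.15
position: [0.5086, 0.0533, 0.3]
ee_rot: [-0.476, 1.517, 0.476]
force: [0.6, -0.1, -0.1]
width: 0.7
```

```bash
python3 - <<'E'
from h import *
print(arm.observe()["position"],arm.observe()["joints"])
delta([0.583,0.218,0.30],toolR(60))
E
```

```text
[0.50855881 0.05331414 0.30002307] [ 0.34361474  0.26975592 -0.69206627  1.69031501  0.18098983  1.24587157
  0.21909966]
shift mm [  0.   92.7 155.2] turn deg [-2.518e+01  2.000e-02  5.000e-02] n rows 3.614577375734102 2.931097269608851
```

Call:
send_rows(
  rows=[
    [[0,23,39,-6,0,0,70],[0,46,78,-12,0,0,70],[0,70,117,-18,0,0,70],[0,93,155,-25,0,0,70],[0,93,155,-25,0,0,70],[0,93,155,-25,0,0,70],[0,93,155,-25,0,0,70],[0,93,155,-25,0,0,70]],
  ],
)

```text
clock: 2.95
position: [0.5828, 0.2147, 0.3]
ee_rot: [-0.809, 1.415, 0.807]
force: [0.2, 0.8, -0.5]
width: 0.698
```

```bash
python3 - <<'E'
from h import *
print(arm.observe()["position"],arm.observe()["joints"])
im,d=optics.get_image("wrist"); K,T,c=cam("wrist"); save("w1.png",im); np.save("w1.npy",d)
for t in ["dial_grip","guard_bar","guard_hinge"]:
    for r in finder.place_of("wrist",t)[:2]:
        u,v=r["xy"]; print(t,r,at_d(K,T,u,v,d[int(v),int(u)]).round(4))
E
```

```text
[0.58283498 0.21472075 0.29999982] [ 0.05507652  0.49102887 -0.77278445  1.42470558  0.34430742  1.36394589
  0.30903524]
dial_grip {'xy': [337.2, 231.7], 'confidence': 0.82} [0.583  0.2245 0.1631]
guard_bar {'xy': [109.1, 192.7], 'confidence': 0.64} [0.4764 0.0937 0.1463]
guard_hinge {'xy': [228.3, 394.6], 'confidence': 0.77} [0.67   0.0635 0.1305]
```

View pics/w1.png

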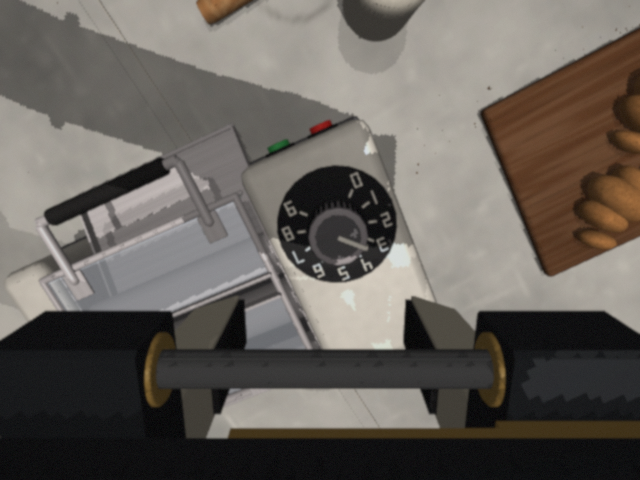

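```bash
python3 - <<'E'
from h import *
d=np.load("w1.npy"); K,T,c=cam("wrist")
v,u=np.mgrid[0:480,0:640]; 
q=np.stack([(u-K[0,2])/K[0,0]*d,-(v-K[1,2])/K[1,1]*d,-d],-1)
P=q@T[:3,:3].T+T[:3,3]
m=(abs(P[...,2]-.163)<.004)&(abs(P[...,0]-.583)<.04)&(abs(P[...,1]-.22)<.04)&(d>0)
pts=P[m][:,:2].astype(np.float32); print(m.sum(),P[m][:,2].mean(),cv2.minEnclosingCircle(pts),pts.mean(0),[np.percentile(pts[:,i],[1,99]) for i in (0,1)])
im=cv2.imread("pics/w1.png"); g=cv2.cvtColor(im,cv2.COLOR_BGR2GRAY)
mm=((g<55)&(v<300)&(v>150)&(u>265)&(u<410)).astype(np.uint8)
cs,_=cv2.findContours(cv2.morphologyEx(mm,cv2.MORPH_CLOSE,np.ones((9,9))),cv2.RETR_EXTERNAL,cv2.CHAIN_APPROX_NONE)
cn=max(cs,key=cv2.contourArea); e=cv2.fitEllipse(cv2.convexHull(cn)); print(e, at_z(K,T,*e[0],.1275))
# points of guard bar: ends, and housing edges
for p,z in [((52,215),.142),((163,165),.142),((370,250),.163),((338,236),.163)]:
    print(p,at_z(K,T,*p,z).round(4))
# housing top edge via depth 0.125
m2=(abs(P[...,2]-.125)<.006)&(P[...,1]>.1)&(P[...,1]<.33)&(P[...,0]>.4)&(P[...,0]<.72)
m2=m2.astype(np.uint8); print(cv2.minAreaRect(P[...,:2][m2>0].astype(np.float32)))
E
```

```text
2692 0.16275801229313552 ((0.5870171785354614, 0.22405987977981567), 0.022665034979581833) [0.58596104 0.22401702] [array([0.56635606, 0.60610424]), array([0.20380972, 0.24350262])]
((336.4799499511719, 223.11705017089844), (114.43128967285156, 118.10260772705078), 83.15453338623047) [0.58461451 0.22482353 0.1275    ]
(52, 215) [0.4674 0.0444 0.142 ]
(163, 165) [0.4799 0.1387 0.142 ]
(370, 250) [0.6067 0.2388 0.163 ]
(338, 236) [0.586  0.2241 0.163 ]
((0.6141623258590698, 0.21461448073387146), (0.11385361105203629, 0.1937621682882309), 82.63900756835938)
```

```bash
python3 - <<'E'
from h import *
delta([0.586,0.2243,0.138],toolR(60))
E
```

```text
shift mm [162.1   1.9   9.2] turn deg [-0.48 -0.    0.04] n rows 3.2465845885175795 0.056037338434474004
```

Call:
send_rows(
  rows=[
    [[0,2,9,0,0,0,62],[30,2,9,0,0,0,62],[60,2,9,0,0,0,62],[90,2,9,0,0,0,62],[110,2,9,0,0,0,62],[110,2,9,0,0,0,62],[110,2,9,0,0,0,62],[110,2,9,0,0,0,62]],
  ],
)

```text
clock: 3.95
position: [0.5862, 0.226, 0.1913]
ee_rot: [-0.81, 1.412, 0.81]
force: [-0.3, 0.1, -0.5]
width: 0.622
```

```bash
python3 - <<'E'
from h import *
print(arm.observe()["joints"])
delta([0.586,0.2243,0.138],toolR(60))
im,d=optics.get_image("wrist"); save("w2.png",im)
E
```

```text
[ 0.02523693  0.57919413 -0.7423364   1.56632548  0.41611798  1.15753467
  0.23610307]
shift mm [53.3 -0.6 -1.7] turn deg [-0.39  0.11  0.06] n rows 1.0667764092115493 0.04787651093679959
```

View pics/w2.png

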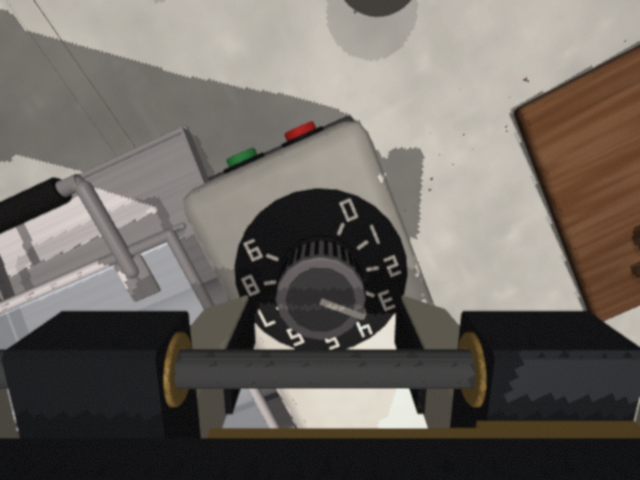

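Call:
send_rows(
  rows=[
    [[20,0,-2,0,0,0,62],[40,0,-2,0,0,0,62],[53,0,-2,0,0,0,62],[53,0,-2,0,0,0,62],[53,0,-2,0,0,0,40],[53,0,-2,0,0,0,30],[53,0,-2,0,0,0,30],[53,0,-2,0,0,0,30]],
  ],
  grip_force=20,
)

```text
clock: 4.8
position: [0.5853, 0.2243, 0.1379]
ee_rot: [-0.81, 1.412, 0.81]
force: [0.9, 1.7, 3.3]
width: 0.468
```

```bash
python3 - <<'E'
from h import *
s=arm.observe();print(s)
delta([0.586,0.2243,0.138],toolR(60))
E
```

```text
{'clock': 4.8, 'joints': array([ 0.01384157,  0.62627432, -0.71833034,  1.63067048,  0.4588281 ,
        1.05734896,  0.2011009 ]), 'dq': array([-0.00100506,  0.00025907,  0.0003176 ,  0.00023172, -0.00104847,
       -0.00200834,  0.00033945]), 'joint_efforts': array([ 8.20687227e-01, -6.72105932e+01, -1.13173127e+01, -2.47840905e+01,
        3.83937405e-02,  7.06704464e-01,  5.05794858e-03]), 'position': array([0.58529819, 0.2243001 , 0.13793624]), 'ee_rot': array([-0.80987144,  1.41188034,  0.81014619]), 'force': array([0.91595911, 1.69254045, 3.31049579]), 'ft_torque': array([ 0.38318457, -0.33216894,  0.05504554]), 'width': 0.46806139112295747}
shift mm [-0.1 -0.6  0.4] turn deg [-0.39  0.13  0.07] n rows 0.014093995389922464 0.04829990453108602
```

Call:
send_rows(
  rows=[
    [[0,0,0,4,0,0,30],[0,0,0,11,0,0,30],[0,0,0,18,0,0,30],[0,0,0,25,0,0,30],[0,0,0,32,0,0,30],[0,0,0,39,0,0,30],[0,0,0,46,0,0,30],[0,0,0,53,0,0,30]],
  ],
  grip_force=25,
)

```text
clock: 5.6
position: [0.5872, 0.2255, 0.138]
ee_rot: [-0.084, 1.563, 0.09]
force: [11.0, 6.2, -4.3]
width: 0.46
```

```bash
python3 - <<'E'
from h import *
s=arm.observe();print(s["joints"],s["force"],s["ft_torque"])
delta([0.586,0.2243,0.138],toolR(-60))
E
```

```text
[-0.12443811  0.57072806 -0.49054819  1.64137008  0.30665155  0.99965631
 -0.60388989] [11.01823584  6.19195779 -4.30229937] [ 1.36260633 -2.10845912  0.04187213]
shift mm [ 0.  -1.1 -1.3] turn deg [66.34  0.19 -0.38] n rows 0.03432924782178462 7.722884588102948
```

Call:
send_rows(
  rows=[
    [[0,0.5,1,7,0,0,30],[0,0.7,1.5,15,0,0,30],[0,1,2,23,0,0,30],[0,1,2,31,0,0,30],[0,1,2,39,0,0,30],[0,1,2,47,0,0,30],[0,1,2,55,0,0,30],[0,1,2,62,0,0,30]],
  ],
)

```text
clock: 6.4
position: [0.5897, 0.2245, 0.138]
ee_rot: [0.762, 1.429, -0.755]
force: [9.5, -0.1, -1.8]
width: 0.461
```

```bash
python3 - <<'E'
from h import *
s=arm.observe();print(s["joints"],s["force"],s["ft_torque"])
delta([0.586,0.2243,0.138],toolR(-60))
im,d=optics.get_image("wrist"); save("w3.png",im)
E
```

```text
[-0.30118312  0.53409451 -0.21912067  1.65232742  0.13732672  0.96407004
 -1.54208691] [ 9.46774159 -0.14200742 -1.766308  ] [ 0.01386531 -2.18226707 -0.03816683]
shift mm [-0.  -3.2 -1.9] turn deg [ 4.22  0.13 -0.34] n rows 0.07391732039663912 0.49294374492319787
```

View pics/w3.png

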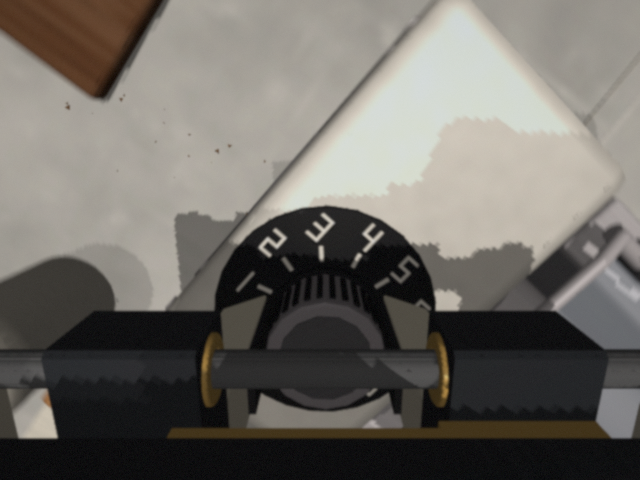

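Call:
send_rows(
  rows=[
    [[0,1,1,2,0,0,30],[0,1,1,4,0,0,30],[0,1,1,5,0,0,30],[0,1,1,5,0,0,30],[0,1,1,5,0,0,30],[0,1,1,5,0,0,62],[0,1,1,5,0,0,62],[0,1,1,5,0,0,62]],
  ],
)

```text
clock: 7.25
position: [0.5872, 0.2243, 0.1365]
ee_rot: [0.82, 1.411, -0.821]
force: [-0.0, 0.5, -0.3]
width: 0.615
```

Call:
send_rows(
  rows=[
    [[-10,0,0,0,0,0,62],[-25,0,0,0,0,0,62],[-50,0,0,0,0,0,62],[-80,0,0,0,0,0,62],[-120,0,0,0,0,0,62],[-150,0,0,0,0,0,62],[-150,0,0,0,0,0,62],[-150,0,0,0,0,0,62]],
  ],
)

```text
clock: 8.05
position: [0.5878, 0.2246, 0.2878]
ee_rot: [0.822, 1.409, -0.82]
force: [-0.0, 0.3, -2.0]
width: 0.617
```

```bash
python3 - <<'E'
from h import *
s=arm.observe();print(s["joints"],s["force"],s["position"])
im,d=optics.get_image("wrist"); save("w4.png",im)
im,d=optics.get_image("top"); save("top4.png",cv2.resize(im[135:275,205:375],None,fx=4.2,fy=4.2,interpolation=cv2.INTER_CUBIC))
E
```

```text
[-0.31114958  0.41401843 -0.20558127  1.4574525   0.08603521  1.277421
 -1.57852498] [-0.0400611   0.33070045 -2.02269015] [0.58781628 0.22455219 0.2877522 ]
```

View pics/w4.png

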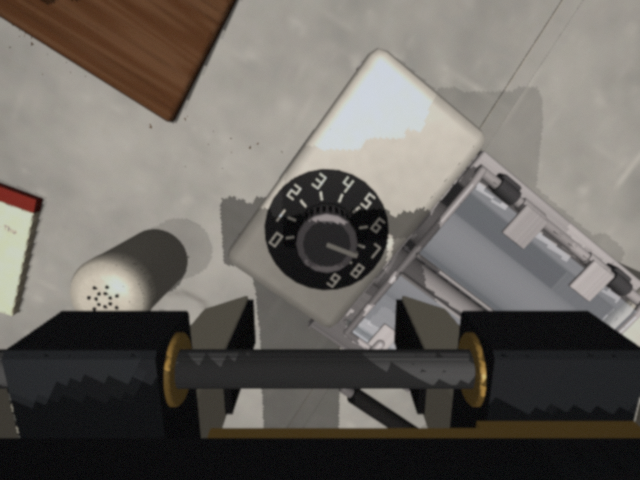

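```bash
python3 - <<'E'
from h import *
K,T,c=cam("wrist")
a=at_z(K,T,326,243,.163); b=at_z(K,T,356,256,.163); print(np.degrees(np.arctan2(*(b-a)[:2][::-1])),"want ~-82.4",a)
yaw=np.radians(-7.4)
bar=np.array([0.474,0.0915,0])
delta([0.470,0.0915,0.25],toolR(-7.4)); delta([0.470,0.0915,0.25],toolR(172.6))
im=cv2.imread("pics/w4.png")[150:310,240:420]; cv2.imwrite("pics/w4z.png",cv2.resize(im,None,fx=3.6,fy=3.6,interpolation=cv2.INTER_CUBIC))
E
```

```text
-84.55258706001413 want ~-82.4 [0.58659038 0.22281706 0.163     ]
shift mm [  36.1 -167.3   57.4] turn deg [-5.299e+01 -5.000e-02  1.000e-01] n rows 3.6098672208942055 6.168440140251872
shift mm [  36.1 -167.3   57.4] turn deg [1.2701e+02 1.2000e-01 6.0000e-02] n rows 3.6098672208942055 14.786173203963902
```

View pics/w4z.png

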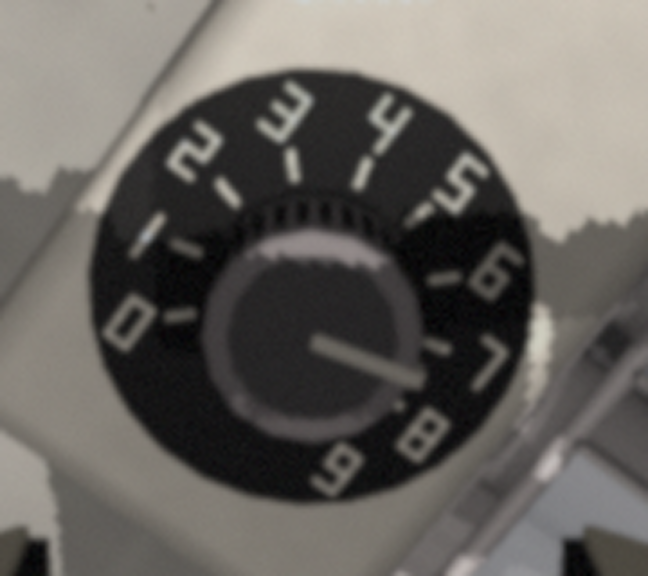

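Call:
send_rows(
  rows=[
    [[0,-25,8,-7,0,0,50],[0,-55,18,-15,0,0,40],[0,-90,30,-23,0,0,31],[5,-125,42,-31,0,0,31],[10,-155,53,-39,0,0,31],[15,-167,57,-47,0,0,31],[20,-167,57,-53,0,0,31],[20,-167,57,-53,0,0,31]],
  ],
)

```text
clock: 8.95
position: [0.4696, 0.0915, 0.2654]
ee_rot: [0.1, 1.571, -0.102]
force: [0.4, 0.4, 0.9]
width: 0.308
```

```bash
python3 - <<'E'
from h import *
s=arm.observe();print(s["joints"],s["position"])
im,d=optics.get_image("wrist"); save("w5.png",im); K,T,c=cam("wrist"); np.save("w5.npy",d)
for r in finder.place_of("wrist","guard_bar")[:2]:
    u,v=r["xy"]; print(r,at_z(K,T,u,v,.142))
for r in finder.regions_of("wrist","guard_bar")[:1]:
    print(r["bbox"],r["confidence"])
E
```

```text
[-0.0027077   0.1907795  -0.35304452  1.83400342  0.0722609   1.13223971
 -0.50907319] [0.46956089 0.09145387 0.26535255]
{'xy': [335.5, 245.5], 'confidence': 0.6} [0.47622227 0.08856683 0.142     ]
[323.9, 106.9, 316.1, 241.3] 0.66
```

View pics/w5.png

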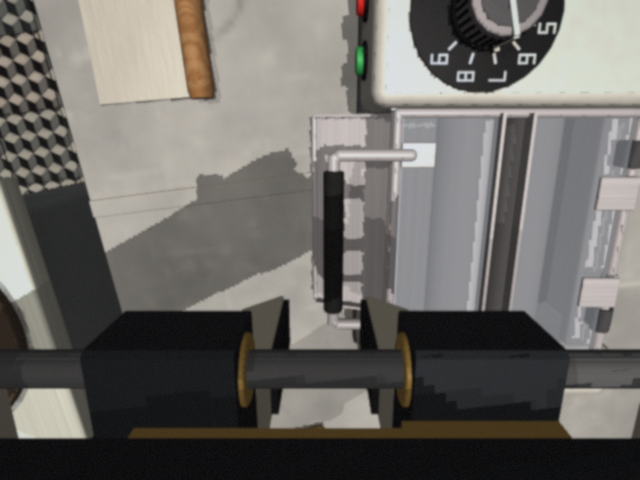

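```bash
python3 - <<'E'
from h import *
K,T,c=cam("wrist")
for p in [(333,172),(333,242),(333,312)]: print(at_z(K,T,*p,.142).round(4))
b=at_z(K,T,333,242,.142)
d=np.load("w5.npy"); print([at_d(K,T,333,v,d[v,333]).round(4) for v in (180,242,300)])
u=np.array([np.cos(np.radians(-7.4)),np.sin(np.radians(-7.4)),0])
delta(b-u*0.003+np.array([0,0,.125-.142]),toolR(-7.4))
E
```

```text
[0.4816 0.1388 0.142 ]
[0.4756 0.0917 0.142 ]
[0.4691 0.04   0.142 ]
[array([0.4809, 0.1343, 0.1482]), array([0.4757, 0.0933, 0.148 ]), array([0.4704, 0.0514, 0.1471])]
shift mm [ 1.414e+02 -1.000e-01  2.100e+00] turn deg [-0.15 -0.05  0.01] n rows 2.827719525824414 0.018240916132126007
```

Call:
send_rows(
  rows=[
    [[0,0,2,0,0,0,31],[35,0,2,0,0,0,31],[70,0,2,0,0,0,31],[95,0,2,0,0,0,31],[115,0,2,0,0,0,31],[130,0,2,0,0,0,31],[141,0,2,0,0,0,31],[141,0,2,0,0,0,31]],
  ],
)

```text
clock: 9.9
position: [0.4721, 0.092, 0.1245]
ee_rot: [0.101, 1.571, -0.102]
force: [-0.7, 0.2, -0.2]
width: 0.309
```

```bash
python3 - <<'E'
from h import *
s=arm.observe();print(s["joints"],s["position"],s["force"])
delta([.4756,.0915,.125],toolR(-7.4))
im,d=optics.get_image("wrist"); save("w6.png",im)
E
```

```text
[-0.03789865  0.35194199 -0.33431283  2.01640271  0.15789353  0.79982781
 -0.59330387] [0.47213602 0.09203988 0.12453035] [-0.72171336  0.17257037 -0.16174003]
shift mm [-0.5 -0.1  3.5] turn deg [-0.02 -0.12  0.04] n rows 0.07074227206287459 0.015480209563385422
```

View pics/w6.png

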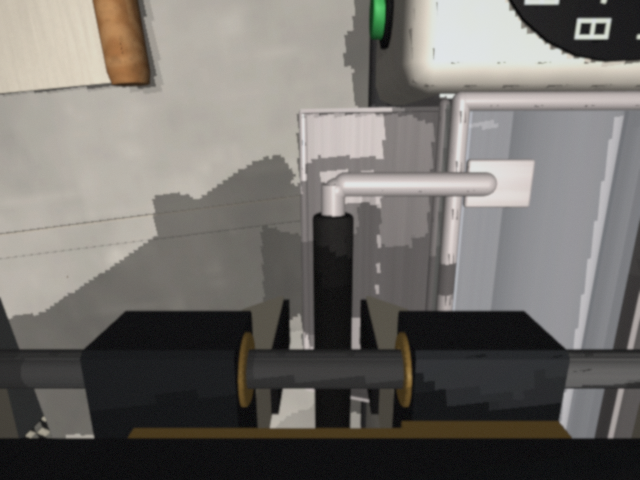

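Call:
send_rows(
  rows=[
    [[0,0,2,0,0,0,31],[0,0,3.5,0,0,0,31],[0,0,3.5,0,0,0,20],[0,0,3.5,0,0,0,5],[0,0,3.5,0,0,0,5],[0,0,3.5,0,0,0,5],[0,0,3.5,0,0,0,5],[0,0,3.5,0,0,0,5]],
  ],
  grip_force=25,
)

```text
clock: 10.75
position: [0.4751, 0.0917, 0.1254]
ee_rot: [0.101, 1.57, -0.101]
force: [-4.9, 2.1, 2.2]
width: 0.143
```

```bash
python3 - <<'E'
from h import *
s=arm.observe();print(s)
p=s["position"]; t0=np.arctan2(10,200); r=np.hypot(200,10)
for a in range(0,64,4):
    t=t0+np.radians(a); print(a,"back(+z) %.1f up(-x) %.1f"%(200-r*np.cos(t), r*np.sin(t)-10))
E
```

```text
{'clock': 10.75, 'joints': array([-0.03619549,  0.35447577, -0.33401638,  2.00933967,  0.15807237,
        0.80399402, -0.58987065]), 'dq': array([-0.00118844, -0.00159119,  0.00063885,  0.00031041, -0.0017212 ,
       -0.00027574,  0.00039041]), 'joint_efforts': array([ 1.18562724e+00, -5.24892604e+01, -1.69484541e+00, -2.73443699e+01,
        8.97434391e-01, -1.44718654e+00,  1.05314658e-02]), 'position': array([0.4751088 , 0.09173935, 0.12544868]), 'ee_rot': array([ 0.10081375,  1.57028024, -0.10134468]), 'force': array([-4.93136778,  2.10548367,  2.18762794]), 'ft_torque': array([ 0.31029134,  1.04409513, -0.02124173]), 'width': 0.1431948701191944}
0 back(+z) 0.0 up(-x) 0.0
4 back(+z) 1.2 up(-x) 13.9
8 back(+z) 3.3 up(-x) 27.7
12 back(+z) 6.4 up(-x) 41.4
16 back(+z) 10.5 up(-x) 54.7
20 back(+z) 15.5 up(-x) 67.8
24 back(+z) 21.4 up(-x) 80.5
28 back(+z) 28.1 up(-x) 92.7
32 back(+z) 35.7 up(-x) 104.5
36 back(+z) 44.1 up(-x) 115.6
40 back(+z) 53.2 up(-x) 126.2
44 back(+z) 63.1 up(-x) 136.1
48 back(+z) 73.6 up(-x) 145.3
52 back(+z) 84.7 up(-x) 153.8
56 back(+z) 96.5 up(-x) 161.4
60 back(+z) 108.7 up(-x) 168.2
```

```bash
python3 - <<'E'
import numpy as np
t0=np.arctan2(10,200); r=np.hypot(200,10)
f=lambda a:np.array([-(r*np.sin(t0+np.radians(a))-10),0,200-r*np.cos(t0+np.radians(a))])
for k in range(5):
    print([[*( (f(12*k+1.5*i)-f(12*k)).round(1)+0. )[[0,2]].tolist()] for i in range(1,9)])
E
```

```text
[[-5.2, 0.3], [-10.5, 0.8], [-15.7, 1.4], [-20.9, 2.1], [-26.0, 3.0], [-31.2, 4.0], [-36.3, 5.2], [-41.4, 6.4]]
[[-5.0, 1.4], [-10.1, 3.0], [-15.0, 4.6], [-20.0, 6.4], [-24.8, 8.4], [-29.6, 10.4], [-34.4, 12.6], [-39.1, 14.9]]
[[-4.6, 2.4], [-9.2, 5.0], [-13.7, 7.6], [-18.2, 10.4], [-22.5, 13.3], [-26.8, 16.4], [-31.0, 19.5], [-35.2, 22.7]]
[[-4.0, 3.3], [-8.0, 6.8], [-11.8, 10.3], [-15.6, 14.0], [-19.3, 17.7], [-22.8, 21.6], [-26.3, 25.5], [-29.7, 29.5]]
[[-3.3, 4.1], [-6.4, 8.3], [-9.4, 12.6], [-12.4, 16.9], [-15.2, 21.4], [-17.9, 25.9], [-20.4, 30.4], [-22.9, 35.1]]
```

Gentle start on the first call.

Call:
send_rows(
  rows=[
    [[-2,0,0,0,0,0,5],[-5,0,0.3,0,0,0,5],[-10,0,0.8,0,0,0,5],[-16,0,1.4,0,0,0,5],[-22,0,2.3,0,0,0,5],[-28.5,0,3.5,0,0,0,5],[-35,0,5,0,0,0,5],[-41.4,0,6.4,0,0,0,5]],
  ],
)

```text
clock: 11.55
position: [0.4807, 0.091, 0.1668]
ee_rot: [0.101, 1.572, -0.101]
force: [-7.2, 3.4, -1.9]
width: 0.144
```

```bash
python3 - <<'E'
from h import *
s=arm.observe();print(s["joints"],s["position"],s["force"],s["ft_torque"],s["width"])
E
```

```text
[-0.02046499  0.30946582 -0.34267726  1.94869567  0.12895557  0.90796515
 -0.55649159] [0.48069895 0.09098667 0.16677679] [-7.23189041  3.40936582 -1.85834037] [ 0.57430677  1.60696259 -0.06957991] 0.14432664648700497
```

Call:
send_rows(
  rows=[
    [[-5,0,1,0,0,0,5],[-10,0,2.5,0,0,0,5],[-15,0,4.1,0,0,0,5],[-20,0,5.9,0,0,0,5],[-24.8,0,7.9,0,0,0,5],[-29.6,0,9.9,0,0,0,5],[-34.4,0,12.1,0,0,0,5],[-39,0,14.4,0,0,0,5]],
  ],
)

```text
clock: 12.35
position: [0.4939, 0.0893, 0.2056]
ee_rot: [0.1, 1.574, -0.101]
force: [-13.8, 2.8, 1.4]
width: 0.142
```

Call:
send_rows(
  rows=[
    [[-4.6,0,2.4,0,0,0,5],[-9.2,0,5,0,0,0,5],[-13.7,0,7.6,0,0,0,5],[-18.2,0,10.4,0,0,0,5],[-22.5,0,13.3,0,0,0,5],[-26.8,0,16.4,0,0,0,5],[-31,0,19.5,0,0,0,5],[-35.2,0,22.7,0,0,0,5]],
  ],
)

```text
clock: 13.15
position: [0.5143, 0.0868, 0.241]
ee_rot: [0.099, 1.578, -0.101]
force: [-23.1, 1.5, 12.6]
width: 0.143
```

```bash
python3 - <<'E'
from h import *
s=arm.observe();print(s["joints"],s["position"],s["force"],s["ft_torque"],s["width"])
p=s["position"]-np.array([.4751,.0917,.1254]); u=np.array([np.cos(np.radians(-7.4)),np.sin(np.radians(-7.4)),0])
print(p@u,p[2], np.degrees(np.arctan2(10+p[2]*1000,200-p@u*1000))-2.86)
E
```

```text
[-1.50198355e-03  2.86511493e-01 -3.37243262e-01  1.77271732e+00
  1.01945263e-01  1.10922390e+00 -4.99720015e-01] [0.51428605 0.08675246 0.24100568] [-23.13123528   1.51254893  12.58960592] [5.20365844e-01 5.19916848e+00 2.39773509e-03] 0.14250719552682908
0.03949689691425809 0.11560567959026699 35.1858371737535
```

```bash
python3 - <<'E'
from h import *
im,d=optics.get_image("wrist"); save("w7.png",im)
im,d=optics.get_image("scene"); save("s7.png",cv2.resize(im[120:320,150:400],None,fx=3,fy=3,interpolation=cv2.INTER_CUBIC))
E
```

```text
(no output)
```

View pics/w7.png

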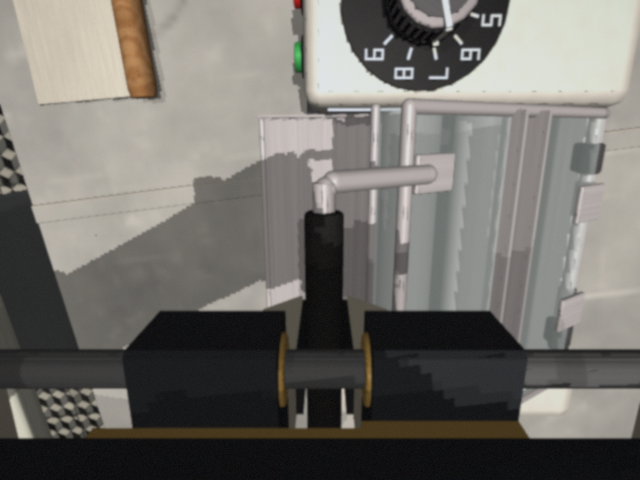

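View pics/s7.png

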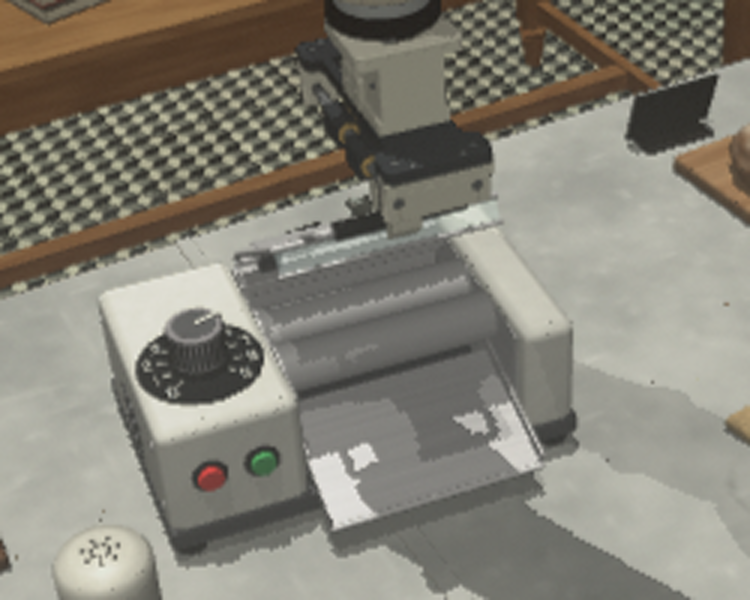

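```bash
cat > m.py <<'E'
from h import *
s=arm.observe(); im,d=optics.get_image("wrist"); K,T,c=cam("wrist")
p=s["position"]; u=np.array([np.cos(np.radians(-7.4)),np.sin(np.radians(-7.4)),0])
print("clock",s["clock"],"pos",p.round(4),"F",s["force"].round(1),"w",s["width"])
for v in (230,250,270,290):
    row=[]
    for c_ in range(295,360):
        if d[v,c_]>0:
            P=at_d(K,T,c_,v,d[v,c_]); row.append(((P-p)@u*1000,(P[2]-p[2])*1000,d[v,c_]*1000))
    row=np.array(row); k=row[:,2]<row[:,2].min()+8; r=row[k]
    print(v,"bar rel TCP: along jaw %.1f..%.1f  top z %.1f"%(r[:,0].min(),r[:,0].max(),r[:,1].max()))
E
python3 m.py
```

```text
clock 13.25 pos [0.5146 0.0867 0.2415] F [-24.    1.6  13. ] w 0.14106719191156383
230 bar rel TCP: along jaw -7.8..5.6  top z 17.4
250 bar rel TCP: along jaw -8.0..5.3  top z 17.8
270 bar rel TCP: along jaw -8.1..5.4  top z 17.8
290 bar rel TCP: along jaw -8.2..5.5  top z 17.4
```

```bash
python3 - <<'E'
import numpy as np
t0=np.arctan2(10,200); r=np.hypot(200,10)
f=lambda a:np.array([-(r*np.sin(t0+np.radians(a))-10)-6,200-r*np.cos(t0+np.radians(a))-3])
c=np.array([-115.6,43.5])
for a in (34,34,34.5,35,36,37.2,38.4,39.6): print((f(a)-c).round(1).tolist())
E
```

```text
[-0.5, -6.7]
[-0.5, -6.7]
[-1.9, -5.7]
[-3.3, -4.6]
[-6.0, -2.4]
[-9.3, 0.2]
[-12.5, 3.0]
[-15.6, 5.8]
```

Call:
send_rows(
  rows=[
    [[-0.5,0,-2.5,0,0,0,5],[-1,0,-5,0,0,0,5],[-2,0,-5.5,0,0,0,5],[-3.5,0,-4.5,0,0,0,5],[-6,0,-2.5,0,0,0,5],[-9,0,0,0,0,0,5],[-12.5,0,3,0,0,0,5],[-15.6,0,5.8,0,0,0,5]],
  ],
)

```text
clock: 14.1
position: [0.5264, 0.0852, 0.257]
ee_rot: [0.102, 1.567, -0.101]
force: [5.3, 1.7, -9.3]
width: 0.143
```

```bash
python3 m.py
```

```text
clock 14.1 pos [0.5264 0.0852 0.257 ] F [ 5.3  1.7 -9.3] w 0.142747098901123
230 bar rel TCP: along jaw -7.3..6.2  top z 17.0
250 bar rel TCP: along jaw -7.5..5.8  top z 16.5
270 bar rel TCP: along jaw -7.2..5.9  top z 16.9
290 bar rel TCP: along jaw -7.3..6.1  top z 17.2
```

```bash
python3 - <<'E'
import numpy as np
t0=np.arctan2(10,200); r=np.hypot(200,10)
f=lambda a:np.array([-(r*np.sin(t0+np.radians(a))-10)-6,200-r*np.cos(t0+np.radians(a))-3])
for L in ([39.6]+[39.6+1.3*i for i in range(1,9)],[50]+[51.3,52.6,53.9,55.2,56.3,57.2,57.8,58.2]): print([(f(a)-f(L[0])).round(1).tolist() for a in L[1:]])
E
```

```text
[[-3.3, 3.1], [-6.6, 6.3], [-9.7, 9.5], [-12.8, 12.9], [-15.9, 16.3], [-18.8, 19.7], [-21.7, 23.2], [-24.4, 26.8]]
[[-2.7, 3.7], [-5.3, 7.4], [-7.9, 11.1], [-10.3, 15.0], [-12.3, 18.2], [-13.9, 21.0], [-14.9, 22.8], [-15.6, 24.0]]
```

Call:
send_rows(
  rows=[
    [[-3.3,0,3,0,0,0,5],[-6.6,0,6.3,0,0,0,5],[-9.7,0,9.5,0,0,0,5],[-12.8,0,12.9,0,0,0,5],[-15.9,0,16.3,0,0,0,5],[-18.8,0,19.7,0,0,0,5],[-21.7,0,23.2,0,0,0,5],[-24.4,0,26.8,0,0,0,5]],
  ],
)

```text
clock: 14.95
position: [0.5515, 0.0819, 0.2816]
ee_rot: [0.101, 1.569, -0.101]
force: [0.8, 2.6, -6.9]
width: 0.142
```

```bash
python3 m.py
```

```text
clock 14.95 pos [0.5515 0.0819 0.2816] F [ 0.8  2.6 -6.9] w 0.1415798902681815
230 bar rel TCP: along jaw -6.9..6.3  top z 16.2
250 bar rel TCP: along jaw -7.0..6.0  top z 17.1
270 bar rel TCP: along jaw -7.1..6.1  top z 16.0
290 bar rel TCP: along jaw -6.8..6.2  top z 15.8
```

Call:
send_rows(
  rows=[
    [[-2.9,0,3.2,0,0,0,5],[-5.8,0,6.6,0,0,0,5],[-8.5,0,10.2,0,0,0,5],[-11,0,14,0,0,0,5],[-13,0,17.2,0,0,0,5],[-14.8,0,20,0,0,0,5],[-16,0,22,0,0,0,5],[-16.8,0,23,0,0,0,5]],
  ],
)

```text
clock: 15.8
position: [0.5746, 0.079, 0.2982]
ee_rot: [0.101, 1.568, -0.101]
force: [2.1, 4.6, -8.8]
width: 0.142
```

```bash
python3 m.py; python3 - <<'E'
from h import *
s=arm.observe(); print(s["joints"])
u=np.array([np.cos(np.radians(-7.4)),np.sin(np.radians(-7.4)),0]); p=s["position"]
hx=np.array([.4756,.0915,0])+.2*u; b=(hx-p)@u
for off in (8,9,10): print(b, np.degrees(np.arctan2(p[2]+off/1000-.132,b))-2.86)
im,d=optics.get_image("scene"); save("s8.png",cv2.resize(im[100:320,140:400],None,fx=2.7,fy=2.7,interpolation=cv2.INTER_CUBIC))
im,d=optics.get_image("wrist"); save("w8.png",im)
E
```

```text
clock 15.8 pos [0.5746 0.079  0.2982] F [ 2.1  4.6 -8.8] w 0.14220352329976155
230 bar rel TCP: along jaw -7.4..5.9  top z 14.6
250 bar rel TCP: along jaw -7.6..5.5  top z 14.9
270 bar rel TCP: along jaw -7.7..6.1  top z 14.3
290 bar rel TCP: along jaw -7.8..5.8  top z 14.3
[ 0.002719    0.3357513  -0.31625539  1.5566961   0.10748765  1.26621175
 -0.45826984]
0.10015698828340462 57.24823101824261
0.10015698828340462 57.38970056302394
0.10015698828340462 57.52995828549856
```

View pics/s8.png

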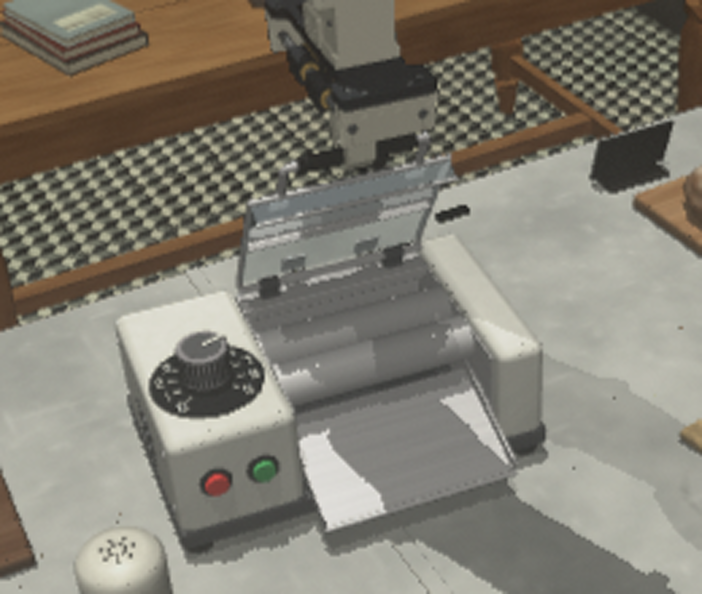

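View pics/w8.png

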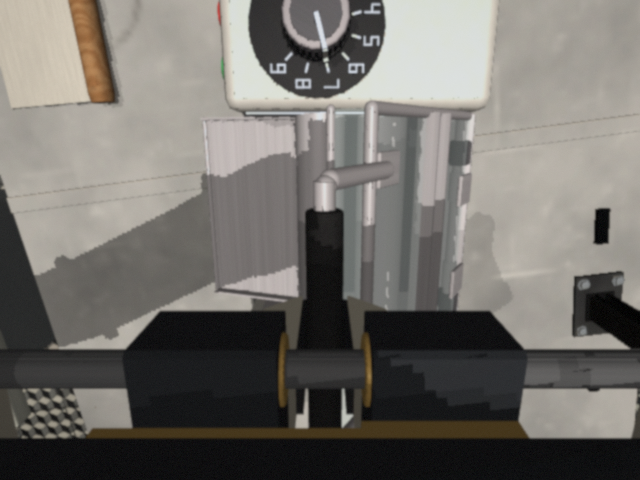

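Call:
send_rows(
  rows=[
    [[-0.3,0,1.5,0,0,0,5],[-0.6,0,3,0,0,0,5],[-1,0,4.5,0,0,0,5],[-1.4,0,6,0,0,0,5],[-1.8,0,7.5,0,0,0,5],[-2,0,8.5,0,0,0,5],[-2.2,0,9,0,0,0,5],[-2.2,0,9,0,0,0,5]],
  ],
)

```text
clock: 16.75
position: [0.5828, 0.0779, 0.3024]
ee_rot: [0.101, 1.568, -0.101]
force: [-7.8, 2.3, 10.7]
width: 0.139
```

```bash
cat > a.py <<'E'
from h import *
s=arm.observe()
u=np.array([np.cos(np.radians(-7.4)),np.sin(np.radians(-7.4)),0]); p=s["position"]
hx=np.array([.4756,.0915,0])+.2*u; b=(hx-p)@u
for off in (7,8,9): 
    h=p[2]+off/1000-.132; print("b %.4f h %.4f r %.4f ang %.2f from b only %.2f"%(b,h,np.hypot(b,h),np.degrees(np.arctan2(h,b))-2.86,np.degrees(np.arccos(b/.20025))-2.86))
E
python3 m.py; python3 a.py; python3 - <<'E'
from h import *
# guard angle straight from depth: bar seen by top and scene cameras
for n in ("scene","top"):
    im,d=optics.get_image(n); K,T,c=cam(n)
    for t in ("guard_bar","guard_hinge"):
        for r in finder.place_of(n,t)[:1]:
            u,v=r["xy"]; print(n,t,r,at_d(K,T,u,v,d[int(v),int(u)]).round(4))
E
```

```text
clock 16.75 pos [0.5828 0.0779 0.3024] F [-7.8  2.3 10.7] w 0.1389704959051323
230 bar rel TCP: along jaw -7.9..5.8  top z 14.3
250 bar rel TCP: along jaw -7.6..5.5  top z 14.4
270 bar rel TCP: along jaw -7.7..5.6  top z 14.6
290 bar rel TCP: along jaw -7.8..5.7  top z 14.3
b 0.0920 h 0.1774 r 0.1998 ang 59.75 from b only 59.81
b 0.0920 h 0.1784 r 0.2007 ang 59.88 from b only 59.81
b 0.0920 h 0.1794 r 0.2016 ang 60.01 from b only 59.81
scene guard_bar {'xy': [270.3, 149.6], 'confidence': 0.78} [0.5025 0.1142 0.3671]
scene guard_hinge {'xy': [262.7, 200.6], 'confidence': 0.62} [0.6685 0.0679 0.1308]
```

```bash
python3 - <<'E'
from h import *
u=np.array([np.cos(np.radians(-7.4)),np.sin(np.radians(-7.4)),0])
im,d=optics.get_image("wrist"); save("w9.png",im); K,T,c=cam("wrist")
v,uu=np.mgrid[0:480,0:640]
q=np.stack([(uu-K[0,2])/K[0,0]*d,-(v-K[1,2])/K[1,1]*d,-d],-1); P=q@T[:3,:3].T+T[:3,3]
o=np.array([.4756,.0915,0])+.1*0*u
L=np.array([-u[1],u[0],0])
y=(P-o)@L; x=(P-o)@u; z=P[...,2]
# rod: y ~ +0.060 above 0.2
m=(abs(y-.06)<.012)&(z>.2)&(z<.35)&(d>0)&(v<300)
A=np.c_[x[m],z[m]]; print(m.sum(),A.min(0),A.max(0))
m2=m&(x>.115)
A=np.c_[x[m2],z[m2]].astype(np.float32); l=cv2.fitLine(A,cv2.DIST_HUBER,0,.01,.01).ravel(); print(m2.sum(),l,"slope deg",np.degrees(np.arctan2(abs(l[1]),abs(l[0]))))
# side frame, y .08-.09
for lo,hi in ((.070,.090),(.04,.055)):
  m3=(y>lo)&(y<hi)&(z>.145)&(z<.30)&(x>.08)&(d>0)&(v<300)
  A=np.c_[x[m3],z[m3]].astype(np.float32); 
  if len(A)>20:
    l=cv2.fitLine(A,cv2.DIST_HUBER,0,.01,.01).ravel(); print(m3.sum(),A.min(0),A.max(0),np.degrees(np.arctan2(abs(l[1]),abs(l[0]))))
E
```

```text
6494 [0.1029858  0.20056073] [0.17448924 0.31495141]
4701 [ 0.5065396  -0.8622167   0.13656016  0.25520977] slope deg 59.56639
4464 [0.10559745 0.14529797] [0.20121169 0.2775942 ] 57.148632
3065 [0.11203614 0.14532049] [0.20276994 0.29984182] 58.422253
```

View pics/w9.png

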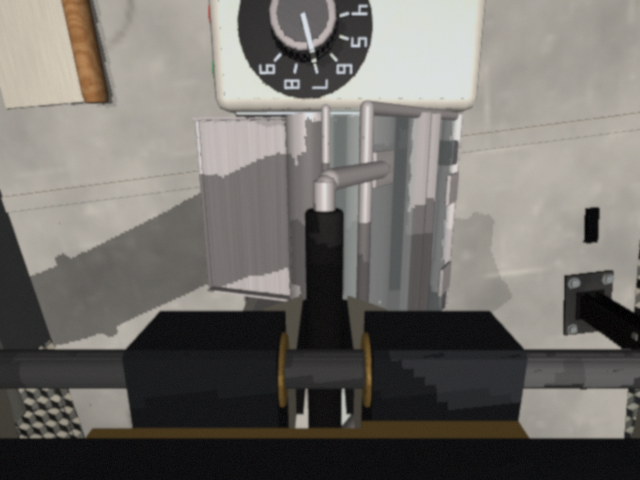

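Call:
send_rows(
  rows=[
    [[0,0,0,0,0,0,5],[0,0,0,0,0,0,5],[0,0,0,0,0,0,5],[0,0,0,0,0,0,5],[0,0,0,0,0,0,5],[0,0,0,0,0,0,5],[0,0,0,0,0,0,5],[0,0,0,0,0,0,5]],
  ],
  grip_force=32,
)

```text
clock: 17.95
position: [0.5827, 0.0779, 0.3024]
ee_rot: [0.101, 1.568, -0.101]
force: [-8.7, 4.0, 10.3]
width: 0.135
```

```bash
python3 m.py; python3 a.py
```

```text
clock 17.95 pos [0.5827 0.0779 0.3024] F [-8.7  4.  10.3] w 0.1354846847611172
230 bar rel TCP: along jaw -7.9..5.8  top z 14.6
250 bar rel TCP: along jaw -7.6..5.9  top z 14.3
270 bar rel TCP: along jaw -7.8..5.6  top z 15.2
290 bar rel TCP: along jaw -7.8..5.7  top z 14.8
b 0.0920 h 0.1774 r 0.1998 ang 59.71 from b only 59.78
b 0.0920 h 0.1784 r 0.2007 ang 59.85 from b only 59.78
b 0.0920 h 0.1794 r 0.2016 ang 59.98 from b only 59.78
```

Stable at about 60°, so I'm handing it in.

```bash
python3 -c "
from h import *
print(arm.sign_off())"
```

```text
the job is handed in; nothing more can be done
None
```

I turned the gap dial from 3 to 7 with the guard shut and let go of it. I then raised the guard by its bar to about 60° and handed the job in at about 18 s, with the gripper still holding the bar.

**Dial:** Wrist pictures taken after the release, and again with the guard up, show the white line at 7. The measured pointer angle was -84.6° against -82.4° expected, which fits 7 within reading error.

**Guard angle:** The bar's position gives 59.7 to 60.0°, and the slope of the left handle rod in the depth picture gives 59.6°. Rougher fits to the guard's side, which took in other surfaces as well, read lower, at 57.1° and 58.4°. The networks' hinge estimates were up to about 5 mm from the one I used, which could mean an error of 1 to 1.5°. The last hold of about a second showed no movement.

**Grip:** While rising, the bar crept about 8 mm towards the fingertips, and the side force reached 24 N at about 35°. I eased the path outward there, and the creep slowed and then stopped. The bar now sits about 8 mm from the tips, gripped at 32 N, with a residual force of about 14 N on the arm.

**Brush, scraper and shaker:** The arm touched none of them. I did not measure their positions again at the end.

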